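# Pin the test-panel stand and hold the spring clip open over the panel

## Robot

A 6-joint arm with a two-finger parallel gripper is mounted at the origin on the work surface. World frame = base frame: x ahead of the robot, y to its left, z up, the work surface at z = 0. Lengths are in m, angles in rad, forces in N, time in s.
With the tool pointing down it reaches from about 0.25 to 0.725 m from the base axis. Payload 4 kg.
Tool frame: the origin (TCP) lies midway between the tips of the shut fingers; the grasp point (between the pads) lies arm.hold_point_z behind it (arm.hold_point_z is the distance from the TCP to the grasp point, in m); z points along the fingers, x is the direction in which the jaws open and shut, and the axes are right-handed (so a half turn about z gives the same grasp; the last joint's range is limited). The gripper opens to 85 mm and grips with 20 to 120 N. Pads are 22 mm wide; open, the fingers measure 114 mm over their backs; the gripper's body (76 mm by 85 mm) begins 54 mm behind the grasp point. The pads swing forward as they close: fully open they stand 13 mm farther back than shut.
Start: joints at [1.237, 0.241, 0.005, 1.335, 0, 1.571], TCP at [0.164, 0.472, 0.231] pointing down, gripper open.
Joint ranges: [-2.72, 2.72], [-1.05, 1.87], [-1.09, 1.28], [-1.99, 2.15], [-1.42, 1.44], [-3.14, 3.14]. Speed limits (rad/s): [2.79, 2.79, 3.14, 3.14, 3.14, 3.14].

## Interface

Orientations are given as a rotation vector (axis times angle).
In Python, from station import arm gives the robot as it stands.
- The arm moves only by the tool jog_arm, never from a script. Its arguments are lists of equal length, an entry for each row: "linear": the shift along the tool's x, y, z in cm, a list of three; "dr": the turn, a rotation vector about the tool's x, y, z in rad, a list of three; "jaw": the gripper command: -1 is fully open, 1 is shut, values between are in proportion. In form: {"linear": [[dx, dy, dz], ...], "dr": [[ax, ay, az], ...], "jaw": [jaw, ...]}. A call has 1 to 20 rows; each row is the pose to reach, as a shift and turn from the pose measured when the call began, along the tool's axes at that moment; what a row does not reach only later rows make up. A row lasts 1/8 s, in which the tool goes at most 62.5 mm and 10.7 degrees, less where a joint would pass 70% of its speed; a pose out of reach is approached as far as the arm can. A call with a gripper value outside its range is refused whole. The fingers move at their own pace and stop on an object; the grip force is fixed at half the most. Time passes only in rows, so rows that repeat a pose let the fingers close. It gives the time, the measured TCP pose, the force and the opening at its end, in the units of the state.
- arm.observe(): the state, without advancing time (a new reading comes with each control period).
- arm.grab_frame(name): name is "side" or "top" or "wrist"; returns a dict with "img" (480x640x3 uint8, red, green, blue), "depth" (480x640 float32, m along the optical axis (not along the pixel's ray), 0 where there is no reading), "fx", "fy", "cx", "cy" (pixels), "extrinsics" (4x4, takes a point from world to camera coordinates). Camera axes: x right, y up, looking along -z (the intrinsics and any distortion apply to the point x, -y, -z); pixel columns grow to the right and rows downward; lengths in m; the calibration is good to about 2 mm. A picture is of the moment at which its call begins.
- arm.hand_in(): hands the job in, once; it reports no verdict.
The state is a dict: "time": time; "joints": joint angles; "qd": joint speeds; "tau": joint torques, N m; "ee_pos": TCP position; "tool_rot": TCP orientation; "ft_force": force on the tool from outside, world axes, zero at the start; "ft_torque": the same for the moment, N m; "width": finger opening in m.
Only numpy, scipy, OpenCV 4.12 (cv2) and the standard library are available. Lean on these libraries where they do the work, as an engineer would, in place of code of your own. Each camera call takes 0.05 s, during which the arm holds its last target. There are 200 camera calls.

## Task

Take the locking pin from its parking block, push it all the way down into the hole of the panel stand and let go of it. Then squeeze the handles of the spring clip to take it off its rest, and hold it wide open astride the middle of the test panel's top edge, the edge well inside its mouth and neither jaw touching the panel, so that I can slip a cover sheet in. Finish while still holding the clip squeezed open there; leave the other things on the table alone and do not knock or press on the panel or its stand.

Things in the scene. Friction and masses are not known exactly. Their poses are not given: they have to be found in the camera images.
- stand: Fixed aluminium block, 190 (x) x 70 (y) x 35 (z) mm, standing on the table; origin at the centre of its underside, z up. It carries the upright test panel on its +x half and has the pin hole near its -x end. Its yaw differs from run to run.
- stand_hole0 (a point): Centre of the mouth of the stand's pin hole, in the stand's top face 35 mm above the table, 70 mm from the stand's middle on its -x side and 45 mm clear of the panel's near end. Round hole, straight down, 10 mm in diameter with a 2 mm chamfer, 28 mm deep, closed below. z up, axes as the stand's.
- panel_edge (a point): Middle of the top edge of the test panel, 135 mm above the table. The panel is a rigid grey-and-white painted plate fixed in the stand: 110 mm long along this point's x (the stand's x), 4 mm thick along its y, rising 100 mm above the stand's top; two low rails, 14 mm high, hold its foot. z up.
- pin: Loose steel locking pin, about 50 g: shaft 8 mm in diameter, 60 mm long, foot slightly chamfered; dark round head above it, 18 mm in diameter, 22 mm high. Origin at the centre of its foot, z towards the head. Starts upright in the parking block, foot 5 mm and head 65 to 87 mm above the table. Fully down in the stand's hole, its foot is 28 mm below the mouth and 32 mm of shaft shows.
- block: Fixed black parking block of the pin, 70 x 70 x 30 mm, origin at the centre of its underside; the pin stands in a 12 mm hole, 25 mm deep, in the middle of its top.
- clip: Loose steel spring clip, about 100 g, 98 mm tall, handles up, jaws down, biting the tongue of its rest. Two equal halves swing on a pivot rod 45 mm above this origin, which lies midway between the jaw tips. z up to the handles, x along the pivot, y across from half b to half a. Jaws: flat plates 36 mm wide, 3 mm thick, 45 mm long, at the start upright and 6 mm apart.
- clip_grip (a point): Middle of the clip's handles, 83 mm above its origin; axes as the clip's. Handles: flat plates 30 mm wide with black sleeves, rising 55 mm from the pivot, spread like a V to 50 mm overall at the tops. Squeezing them along y opens the jaws, up to a stop where they stand parallel, 20 mm overall. Spring: 4 N (start) to 8 N (stop) on each handle here; a grip of 20 N or more holds them at the stop.
- jaw_a (a joint): Swing of the clip's half on its +y side, rad: 0 as it bites the 6 mm tongue at the start, -0.06 shut, 0.27 at the stop. The halves move together, mirrored. At the stop the jaw tips are 30 mm apart and the mouth is an upside-down V, 19 mm wide at 25 mm below the pivot, closed above by the 9 mm thick pivot rod.
- jaw_b (a joint): The same for the half on the clip's -y side.
- rest: Fixed steel clip rest: dark foot 90 x 80 x 20 mm with an upright tongue on its middle, 50 mm along x, 6 mm thick in y, its top 42 mm above the table. The jaw tips start standing on the foot, one each side of the tongue, the clip's axes parallel to the rest's. Origin at the centre of its underside.

How it is judged:
By the outcome, as a careful person would: the job done as asked, in the order asked, and still so for the second after the job is handed in, while the arm keeps its last pose, push and grip.
It also fails if it takes over 67 s, if anything falls off the work surface, if the arm or the gripper's body presses on something with over 40 N, if the wrist force passes 120 N, or if a joint passes its speed limit or range.

## Working session

There is one attempt and no reset: what is moved stays moved. The work goes in short steps, Python scripts to look and compute and a tool call to move; the robot and the scene stay as the last step left them, time stands still between calls to the robot, and variables do not carry over. Pictures are saved under pics/ and viewed, about 8 in all and at most 12, crops included, and the job is handed in when it is done.

Besides the shell and the picture viewer there is one more tool, called after "Emit:" as name(argument=value, ...) on one line, values as JSON. jog_arm: Moves the arm, as the interface text tells. Its arguments: {"type":"object","properties":{"linear":{"type":"array"},"dr":{"type":"array"},"jaw":{"type":"array"}},"required":["linear","dr","jaw"]}

```bash
ls; mkdir -p pics; python3 - <<'E'
from station import arm
import cv2, numpy as np, pickle
print(arm.hold_point_z, arm.observe())
for n in ["top","side"]:
    f=arm.grab_frame(n); pickle.dump(f,open(f"{n}0.pkl","wb"))
    cv2.imwrite(f"pics/{n}0.png",f["img"][:,:,::-1])
    print(n,f["fx"],f["fy"],f["cx"],f["cy"],np.round(f["extrinsics"],4).tolist(),[k for k in f])
E
```

```text
pics
0.0187 {'time': 0.0, 'joints': array([1.23699186e+00, 2.41390154e-01, 3.71517941e-03, 1.33517583e+00,
       3.09912119e-06, 1.57078370e+00]), 'qd': array([-0.0008952 , -0.00022241,  0.00235158, -0.00026526,  0.00031087,
        0.00032486]), 'tau': array([-1.98342525e-03, -3.72312570e+01,  2.52410209e+01,  1.68631616e-02,
       -1.41901978e-04, -2.42201429e-05]), 'ee_pos': array([0.16361366, 0.47180941, 0.23042089]), 'tool_rot': array([ 2.55863632,  1.82085432, -0.00263117]), 'ft_force': array([-0.62111208, -0.57771843,  0.87350061]), 'ft_torque': array([-0.0430029 ,  0.03893007,  0.01426606]), 'width': 0.0856736181128967}
top 619.3364949698379 619.3364949698379 328.10274313005164 224.77809338045694 [[-0.0175, -0.9995, 0.0246, -0.0198], [0.9979, -0.0159, 0.0624, -0.5053], [-0.062, 0.0257, 0.9977, -1.2749], [0.0, 0.0, 0.0, 1.0]] ['img', 'depth', 'fx', 'fy', 'cx', 'cy', 'extrinsics']
side 511.56857904328837 511.56857904328837 321.1363740820219 236.87407901506762 [[-0.9366, -0.3504, -0.0045, 0.4609], [0.2203, -0.5986, 0.7702, -0.1937], [-0.2726, 0.7204, 0.6378, -0.7675], [0.0, 0.0, 0.0, 1.0]] ['img', 'depth', 'fx', 'fy', 'cx', 'cy', 'extrinsics']
```

View pics/top0.png

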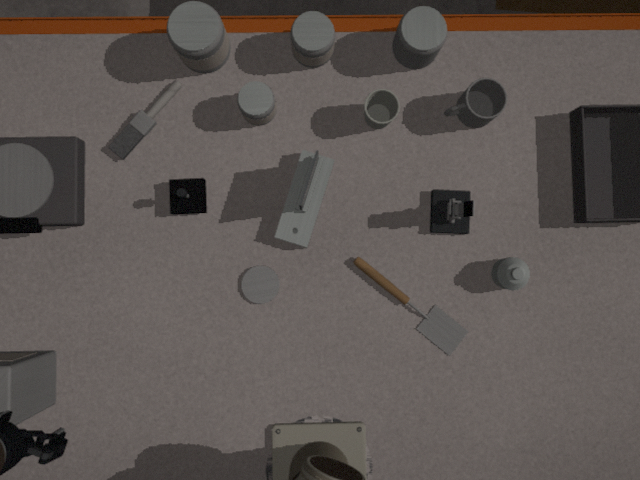

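View pics/side0.png

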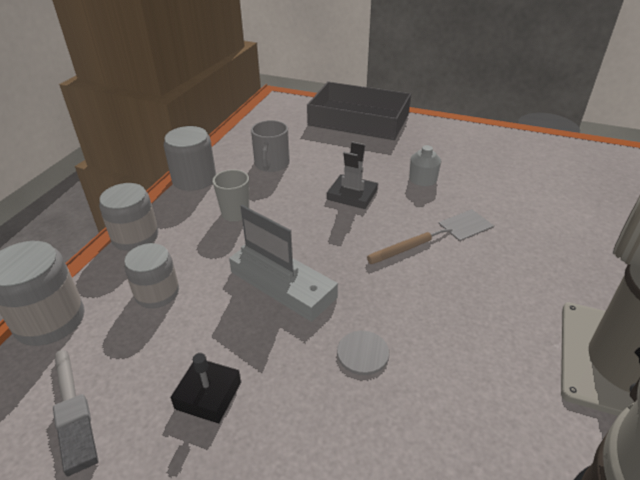

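The top view shows the parking block at about (188,197) with the pin head at (183,192), the stand at (303,200) with its hole at (295,230), and the clip on its rest at (452,211). The side view shows the pin head at (200,358), the hole at (313,288) and the clip at (353,170).

```bash
cat > h.py <<'E'
import numpy as np, cv2, pickle
from scipy.spatial.transform import Rotation as R
def cam(f):
    E=np.array(f["extrinsics"]); return E[:3,:3],E[:3,3],np.array([[f["fx"],0,f["cx"]],[0,f["fy"],f["cy"]],[0,0,1]])
def ray(f,uv):
    r,t,K=cam(f); uv=np.atleast_2d(uv).astype(float)
    d=np.c_[(uv[:,0]-K[0,2])/K[0,0],-(uv[:,1]-K[1,2])/K[1,1],-np.ones(len(uv))]
    return -r.T@t, d@r
def onplane(f,uv,z):
    o,d=ray(f,uv); return o+d*((z-o[2])/d[:,2])[:,None]
def cloud(f,mask=None):
    v,u=np.nonzero((f["depth"]>0)&(True if mask is None else mask))
    o,d=ray(f,np.c_[u,v]); return o+d*f["depth"][v,u][:,None],u,v
def proj(f,P):
    r,t,K=cam(f); c=np.atleast_2d(P)@r.T+t
    return np.c_[K[0,2]+K[0,0]*c[:,0]/-c[:,2],K[1,2]-K[1,1]*c[:,1]/-c[:,2]]
def tri(fs,uvs):
    A=np.zeros((3,3));b=np.zeros(3)
    for f,uv in zip(fs,uvs):
        o,d=ray(f,uv); d=d[0]/np.linalg.norm(d[0]); M=np.eye(3)-np.outer(d,d); A+=M;b+=M@o
    return np.linalg.solve(A,b)
E
python3 - <<'E'
from h import *
T=pickle.load(open("top0.pkl","rb"));S=pickle.load(open("side0.pkl","rb"))
def crop(f,x,y,w,h,s): return cv2.resize(f["img"][y:y+h,x:x+w,::-1],None,fx=s,fy=s,interpolation=cv2.INTER_NEAREST)
def fit(f,x,y): return cv2.convertScaleAbs(crop(f,x,y,66,50,4),alpha=1.8)
# 3x2 panels, 264x200
a=np.hstack([fit(T,155,172),cv2.convertScaleAbs(crop(T,255,145,99,110,2),alpha=1.8)[:200,:198],fit(T,420,185)])
b=np.hstack([fit(S,170,345),cv2.convertScaleAbs(crop(S,225,200,99,100,2),alpha=1.8)[:200,:198],fit(S,320,140)])
cv2.imwrite("pics/crops.png",np.vstack([a,b]))
# depth heights
P,u,v=cloud(T); print(np.percentile(P[:,2],[5,50,95]))
for n,(x0,x1,y0,y1) in dict(pin=(165,210,175,218),stand=(268,335,148,250),clip=(425,480,185,238)).items():
    m=(u>x0)&(u<x1)&(v>y0)&(v<y1); q=P[m]
    for lo,hi in [(.015,.025),(.025,.04),(.04,.06),(.06,.08),(.08,.1),(.1,.13),(.13,.15)]:
        k=(q[:,2]>lo)&(q[:,2]<hi)
        if k.sum()>3: print(n,lo,hi,k.sum(),q[k].mean(0).round(4),q[k].min(0).round(3),q[k].max(0).round(3))
for n,(x0,x1,y0,y1) in dict(block=(165,210,175,218),stand=(268,335,148,250)).items():
    z=dict(block=.03,stand=.035)[n]
    m=(u>x0)&(u<x1)&(v>y0)&(v<y1)&(abs(P[:,2]-z)<.006)
    print(n,cv2.minAreaRect(P[m][:,:2].astype(np.float32)*1000))
E
```

```text
[-0.0038421   0.00184862  0.07736541]
pin 0.015 0.025 55 [0.5603 0.2452 0.0213] [0.534 0.226 0.015] [0.604 0.297 0.025]
pin 0.025 0.04 1081 [0.5692 0.2605 0.0311] [0.534 0.226 0.025] [0.605 0.298 0.039]
pin 0.04 0.06 5 [0.5652 0.2549 0.0434] [0.548 0.249 0.04 ] [0.573 0.258 0.049]
pin 0.06 0.08 13 [0.5666 0.2561 0.0736] [0.561 0.253 0.068] [0.577 0.263 0.078]
pin 0.08 0.1 72 [0.5694 0.2609 0.0879] [0.561 0.253 0.08 ] [0.578 0.27  0.094]
stand 0.015 0.025 15 [0.5122 0.0156 0.0201] [ 0.461 -0.034  0.015] [0.611 0.062 0.025]
stand 0.025 0.04 2284 [0.552  0.0221 0.0358] [ 0.461 -0.042  0.025] [0.66  0.081 0.04 ]
stand 0.04 0.06 617 [0.5772 0.0131 0.0477] [ 0.461 -0.042  0.04 ] [0.654 0.079 0.059]
stand 0.06 0.08 20 [0.5919 0.0071 0.0698] [ 0.537 -0.009  0.062] [0.641 0.027 0.078]
stand 0.08 0.1 29 [0.5817 0.0104 0.0896] [ 0.536 -0.009  0.081] [0.64  0.028 0.1  ]
stand 0.1 0.13 50 [0.5851 0.0094 0.1142] [ 0.536 -0.009  0.1  ] [0.64  0.028 0.128]
stand 0.13 0.15 129 [0.5895 0.0099 0.1363] [ 0.538 -0.008  0.13 ] [0.64  0.029 0.144]
clip 0.015 0.025 1141 [ 0.5291 -0.2797  0.0209] [ 0.483 -0.328  0.015] [ 0.576 -0.242  0.025]
clip 0.025 0.04 138 [ 0.5226 -0.2795  0.0274] [ 0.485 -0.323  0.025] [ 0.573 -0.244  0.039]
clip 0.04 0.06 24 [ 0.5225 -0.2834  0.0448] [ 0.505 -0.29   0.04 ] [ 0.555 -0.277  0.06 ]
clip 0.06 0.08 193 [ 0.5281 -0.2871  0.0704] [ 0.509 -0.298  0.061] [ 0.548 -0.273  0.08 ]
clip 0.08 0.1 87 [ 0.5285 -0.2958  0.0903] [ 0.513 -0.303  0.08 ] [ 0.544 -0.267  0.099]
clip 0.1 0.13 129 [ 0.5286 -0.2948  0.1121] [ 0.513 -0.31   0.1  ] [ 0.545 -0.261  0.121]
block ((569.7611083984375, 261.7022705078125), (70.83840942382812, 71.6242446899414), 1.0629419088363647)
stand ((560.6892700195312, 19.617935180664062), (70.24433135986328, 190.40213012695312), 71.68572998046875)
```

View pics/crops.png

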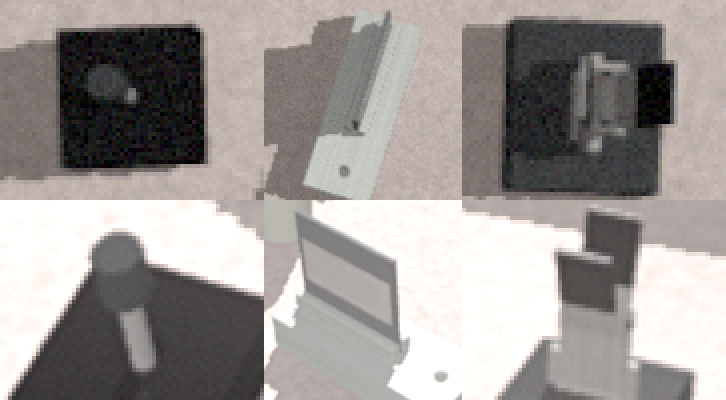

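The crops show the pin upright in its block, the stand's hole clear, and the clip's V handles spread along image columns, which is world y. Next I refine the poses.

```bash
python3 - <<'E'
from h import *
from station import arm
T=pickle.load(open("top0.pkl","rb"));S=pickle.load(open("side0.pkl","rb"))
s=arm.observe(); print("toolR\n",R.from_rotvec(s["tool_rot"]).as_matrix().round(3))
# hole: dark blob near prediction on stand top
c=np.array([.5607,.0196]);a=np.deg2rad(-18.3);x=np.array([np.cos(a),np.sin(a)]);h=np.r_[c-.07*x,.035]
for n,f in (("top",T),("side",S)):
    p=proj(f,h)[0]; g=cv2.cvtColor(f["img"],cv2.COLOR_RGB2GRAY).astype(float)
    u0,v0=np.round(p).astype(int); w=g[v0-7:v0+8,u0-7:u0+8]; m=np.clip(np.median(w)*.92-w,0,None)
    yy,xx=np.mgrid[v0-7:v0+8,u0-7:u0+8]; q=np.array([(m*xx).sum(),(m*yy).sum()])/m.sum()
    print(n,"pred",p.round(1),"blob",q.round(1),onplane(f,q,.035).round(4))
def rect(f,x0,x1,y0,y1,thr,z):
    g=cv2.cvtColor(f["img"],cv2.COLOR_RGB2GRAY); m=np.zeros_like(g); m[y0:y1,x0:x1]=(g[y0:y1,x0:x1]<thr)*255
    k=max(cv2.findContours(m,0,2)[0],key=cv2.contourArea)
    P=onplane(f,k[:,0],z)[:,:2]; return cv2.minAreaRect((P*1000).astype(np.float32)),len(k)
for t in (35,45,55): print("block",t,rect(T,165,212,172,220,t,.03),"foot",rect(T,425,480,183,240,t,.02))
for n,f,b,zs in (("top",T,(425,480,185,238),.0),("side",S,(325,385,135,210),0),):
  P,u,v=cloud(f); m=(u>b[0])&(u<b[1])&(v>b[2])&(v<b[3]);q=P[m]
  k=abs(q[:,2]-.02)<.004; print(n,"foot",cv2.minAreaRect((q[k][:,:2]*1000).astype(np.float32)))
  k=(q[:,2]>.088)&(q[:,2]<.125)&(q[:,0]>.48)&(q[:,0]<.58)&(q[:,1]>-.33)&(q[:,1]<-.24)
  for nm,kk in (("a",k&(q[:,1]<-.287)),("b",k&(q[:,1]>-.287))):
    if kk.sum()>5: print(nm,kk.sum(),np.percentile(q[kk],[3,50,97],axis=0).round(4).tolist(),cv2.minAreaRect((q[kk][:,:2]*1000).astype(np.float32)))
P,u,v=cloud(S); m=(u>185)&(u<220)&(v>345)&(v<385);q=P[m];q=q[(q[:,2]>.068)&(q[:,2]<.095)];print("pin side",np.percentile(q,[3,50,97],axis=0).round(4).tolist())
m=(u>225)&(u<300)&(v>200)&(v<275);q=P[m];q=q[(q[:,2]>.07)&(q[:,2]<.14)];print("panel side",len(q),q.mean(0),np.polyfit(q[:,0],q[:,1],1),"face y at .589",np.polyval(np.polyfit(q[:,0],q[:,1],1),.5892))
E
```

```text
toolR
 [[ 0.328  0.945 -0.001]
 [ 0.945 -0.328 -0.002]
 [-0.002  0.    -1.   ]]
top pred [294.4 229.9] blob [294.7 230.1] [[0.494  0.0409 0.035 ]]
side pred [311.1 286.7] blob [313.  287.8] [[0.4902 0.043  0.035 ]]
block 35 (((567.9853515625, 261.27099609375), (73.72154998779297, 70.43605041503906), 89.70548248291016), 23) foot (((527.7803955078125, -285.7391662597656), (87.5762710571289, 87.70830535888672), 86.95427703857422), 220)
block 45 (((567.7800903320312, 260.66729736328125), (71.9101791381836, 73.90296173095703), 1.95240318775177), 22) foot (((528.1444702148438, -285.76397705078125), (88.43001556396484, 89.14409637451172), 86.58658599853516), 38)
block 55 (((567.5857543945312, 261.11480712890625), (73.44041442871094, 75.80408477783203), 1.9700934886932373), 38) foot (((527.9060668945312, -285.1634826660156), (89.69223022460938, 91.09068298339844), 86.02328491210938), 47)
top foot ((530.0504150390625, -284.6752014160156), (81.10103607177734, 90.64987182617188), 86.3418960571289)
a 146 [[0.5137, -0.3092, 0.0886], [0.5275, -0.3036, 0.1056], [0.5424, -0.2976, 0.1186]] ((528.2952
[... 268 characters left out ...]
76538085938)
side foot ((525.642822265625, -282.530029296875), (85.30499267578125, 90.44638061523438), 86.84327697753906)
a 180 [[0.5099, -0.3081, 0.09], [0.5223, -0.3025, 0.1043], [0.5385, -0.2974, 0.116]] ((524.4063720703125, -302.6690368652344), (30.974590301513672, 13.545125007629395), 0.5968456864356995)
b 159 [[0.512, -0.2685, 0.0891], [0.5261, -0.2637, 0.1038], [0.5407, -0.2586, 0.1171]] ((526.5242919921875, -262.16571044921875), (14.453878402709961, 30.463241577148438), 88.89112854003906)
pin side [[0.557, 0.2567, 0.0688], [0.5629, 0.2665, 0.0855], [0.5724, 0.272, 0.0887]]
panel side 1541 [0.58223467 0.0142438  0.10566147] [-0.32700595  0.204638  ] face y at .589 0.011966092755257951
```

Emit:
jog_arm(linear=[[-1,6,0],[-2,12,0],[-3,18,0],[-4,24,0],[-5,30,0],[-6,36,1],[-6.5,41,3],[-6.5,45.2,5],[-6.5,45.2,5],[-6.5,45.2,5],[-6.5,45.2,5]], dr=[[0,0,0],[0,0,0],[0,0,0],[0,0,0],[0,0,0],[0,0,0],[0,0,0],[0,0,0],[0,0,0],[0,0,0],[0,0,0]], jaw=[-1,-1,-1,-1,-1,-1,-1,-1,-1,-1,-1])

```text
time: 1.48
ee_pos: [0.5687, 0.2632, 0.1816]
tool_rot: [2.557, 1.823, -0.001]
ft_force: [0.5, 0.1, 0.8]
width: 0.0852
```

```bash
cat > snap.py <<'E'
import sys
from h import *
from station import arm
s=arm.observe(); M=R.from_rotvec(s["tool_rot"]).as_matrix()
print(round(s["time"],2),s["ee_pos"].round(4),"xang",np.rad2deg(np.arctan2(M[1,0],M[0,0])).round(2),"tilt",M[2].round(4),"F",s["ft_force"].round(1),"w",round(s["width"],4),"q",s["joints"].round(2))
for n in sys.argv[2:]:
    f=arm.grab_frame(n); pickle.dump(f,open(f"{n}{sys.argv[1]}.pkl","wb")); cv2.imwrite(f"pics/{n}{sys.argv[1]}.png",f["img"][:,:,::-1])
E
python3 snap.py 1 top side wrist
```

```text
1.48 [0.5687 0.2632 0.1816] xang 70.96 tilt [-1.e-03  6.e-04 -1.e+00] F [0.5 0.1 0.8] w 0.0852 q [ 0.43  0.52  0.28  1.34 -0.    0.77]
```

View pics/wrist1.png

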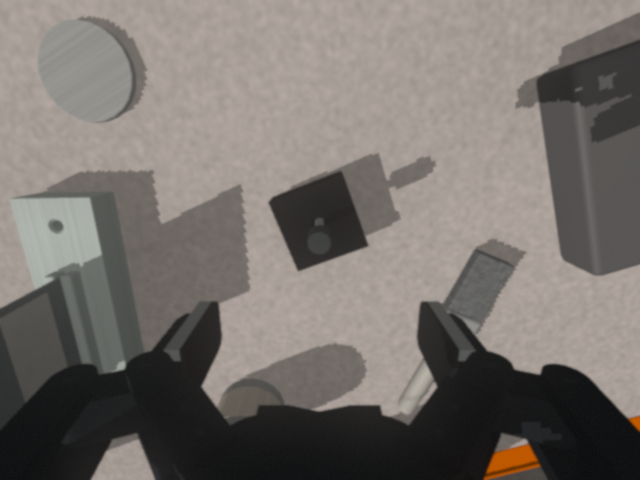

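```bash
python3 - <<'E'
from h import *
f=pickle.load(open("wrist1.pkl","rb")); r,t,K=cam(f); print("cam pos",(-r.T@t).round(3)); print(K.round(1).tolist())
for P in ([.5695,.2612,.087],[.494,.041,.035],[.5687,.2632,.163]): print(proj(f,P).round(1))
P,u,v=cloud(f)
m=(abs(P[:,0]-.568)<.03)&(abs(P[:,1]-.262)<.03)&(P[:,2]>.082)&(P[:,2]<.095);q=P[m];print("head top",m.sum(),q.mean(0).round(4),cv2.minEnclosingCircle((q[:,:2]*1000).astype(np.float32)))
m=(abs(P[:,0]-.568)<.05)&(abs(P[:,1]-.262)<.05)&(abs(P[:,2]-.03)<.006);q=P[m];print("block",m.sum(),cv2.minAreaRect((q[:,:2]*1000).astype(np.float32)))
E
```

```text
cam pos [0.498 0.288 0.324]
[[337.1, 0.0, 318.9], [0.0, 337.1, 242.4], [0.0, 0.0, 1.0]]
[[316.2 247.2]]
[[ 53.6 229.7]]
[[318.4 289.3]]
head top 452 [0.5665 0.264  0.0863] ((567.23779296875, 263.8643798828125), 9.016085624694824)
block 5321 ((567.4268188476562, 263.73175048828125), (70.64791870117188, 70.18310546875), 1.8948705196380615)
```

The wrist view shows the pin head at (318,242), centred between the fingers, with the parking block around it. I descend onto the head and grip it.

Emit:
jog_arm(linear=[[0,-0.1,4],[0,-0.1,8],[0,-0.1,10.5],[0,-0.1,12],[0,-0.1,12],[0,-0.1,12],[0,-0.1,12],[0,-0.1,12],[0,-0.1,12],[0,-0.1,12],[0,-0.1,12],[0,-0.1,12]], dr=[[0,0,0],[0,0,0],[0,0,0],[0,0,0],[0,0,0],[0,0,0],[0,0,0],[0,0,0],[0,0,0],[0,0,0],[0,0,0],[0,0,0]], jaw=[-1,-1,-1,-1,-1,1,1,1,1,1,1,1])

```text
time: 3.12
ee_pos: [0.5685, 0.2634, 0.0624]
tool_rot: [2.557, 1.822, 0.002]
ft_force: [-0.9, -0.4, 5.4]
width: 0.0157
```

```bash
python3 snap.py 2 side
```

```text
3.12 [0.5685 0.2634 0.0624] xang 70.95 tilt [-1.0e-04  2.1e-03 -1.0e+00] F [-0.9 -0.4  5.4] w 0.0157 q [ 0.43  0.6   0.1   1.07 -0.    0.77]
```

Emit:
jog_arm(linear=[[0,0,-1.5],[0,0,-3],[0,0,-5],[0,0,-7],[0,0,-7],[0,0,-7]], dr=[[0,0,0],[0,0,0],[0,0,0],[0,0,0],[0,0,0],[0,0,0]], jaw=[1,1,1,1,1,1])

```text
time: 3.92
ee_pos: [0.568, 0.2634, 0.1321]
tool_rot: [2.557, 1.823, 0.001]
ft_force: [0.0, -0.0, -1.1]
width: 0.016
```

```bash
python3 snap.py 3 side wrist; python3 - <<'E'
from h import *
a=cv2.imread("pics/side3.png")[240:420,130:300]; b=cv2.imread("pics/wrist3.png")[200:480,180:460]
cv2.imwrite("pics/v3.png",np.hstack([cv2.resize(a,(510,540)),cv2.resize(b,(280,540))]))
E
```

```text
3.92 [0.568  0.2634 0.1321] xang 70.96 tilt [-4.0e-04  1.6e-03 -1.0e+00] F [ 0.  -0.  -1.1] w 0.016 q [ 0.43  0.54  0.2   1.22 -0.    0.77]
```

View pics/v3.png

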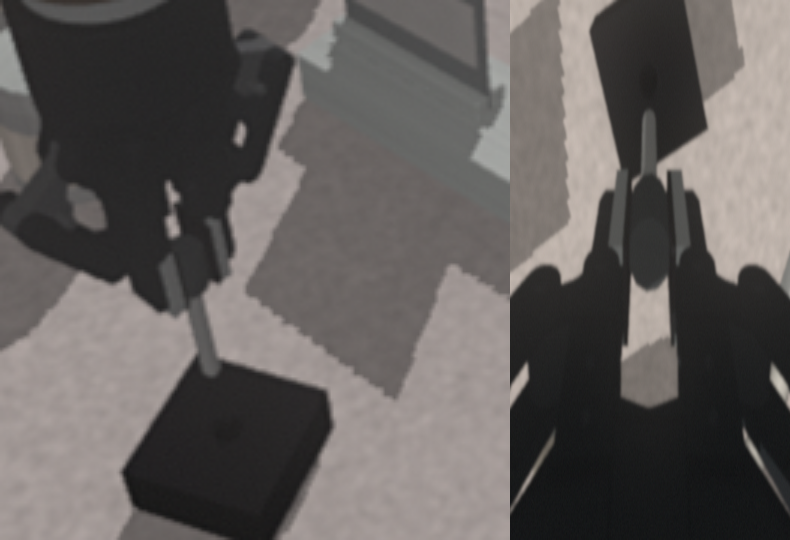

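The left part shows the pin held upright by its head, the shaft foot at about (210,370) clear of the block. The right part (wrist) shows the head centred between the pads. I move over the hole.

Emit:
jog_arm(linear=[[-4,0.1,0],[-9,0.1,0],[-14,0.1,0],[-19,0.1,0],[-22,0.1,0],[-23.3,0.1,0],[-23.3,0.1,1],[-23.3,0.1,2],[-23.3,0.1,2],[-23.3,0.1,2]], dr=[[0,0,-0.013],[0,0,-0.013],[0,0,-0.013],[0,0,-0.013],[0,0,-0.013],[0,0,-0.013],[0,0,-0.013],[0,0,-0.013],[0,0,-0.013],[0,0,-0.013]], jaw=[1,1,1,1,1,1,1,1,1,1])

```text
time: 5.28
ee_pos: [0.4926, 0.0433, 0.1113]
tool_rot: [2.544, 1.841, -0.002]
ft_force: [0.2, -0.5, -0.7]
width: 0.0161
```

```bash
python3 snap.py 4 side wrist top; python3 - <<'E'
from h import *
a=cv2.imread("pics/side4.png")[190:340,210:360]; b=cv2.imread("pics/wrist4.png")[150:430,180:460]
cv2.imwrite("pics/v4.png",np.hstack([cv2.resize(a,(450,450),interpolation=cv2.INTER_CUBIC),cv2.resize(b,(350,450))]))
E
```

```text
5.28 [0.4926 0.0433 0.1113] xang 71.78 tilt [-0.0017  0.     -1.    ] F [ 0.2 -0.5 -0.7] w 0.0161 q [ 0.09  0.32 -0.22  1.04 -0.    0.41]
```

View pics/v4.png

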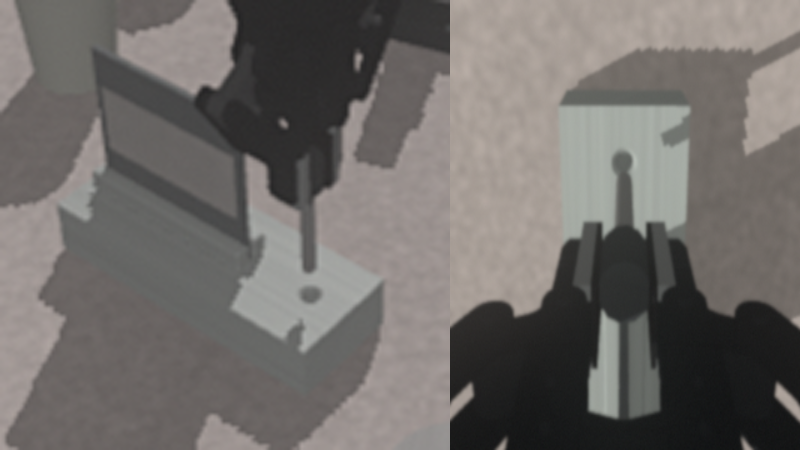

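Side part: pin foot at full-image (312.7,280), just above the hole at (313.7,288). Wrist part: shaft running into line with the hole, at (318,250). Quick numeric check follows.

```bash
python3 - <<'E'
from h import *
S=pickle.load(open("side4.pkl","rb"));W=pickle.load(open("wrist4.pkl","rb"))
print("side foot",onplane(S,[312.7,279.4],.054),"hole",onplane(S,[313.5,287.9],.035))
# wrist: hole and head centre
g=cv2.cvtColor(W["img"],cv2.COLOR_RGB2GRAY)
print("wrist hole",onplane(W,[317.6,250.2],.035)," foot pred px for TCP xy",proj(W,[.4926,.0433,.054]).round(1),"hole px",proj(W,[.4926,.0433,.035]).round(1))
P,u,v=cloud(W); m=(abs(P[:,0]-.4926)<.012)&(abs(P[:,1]-.0433)<.009)&(P[:,2]>.125)&(P[:,2]<.145);q=P[m];print("head top",m.sum(),q.mean(0).round(4), np.percentile(q,[2,98],axis=0).round(4).tolist())
m=(abs(P[:,0]-.4926)<.02)&(abs(P[:,1]-.0433)<.012)&(P[:,2]>.055)&(P[:,2]<.1);q=P[m];print("shaft",m.sum(),q.mean(0).round(4))
E
```

```text
side foot [[0.49060787 0.04259368 0.054     ]] hole [[0.48939413 0.04284298 0.035     ]]
wrist hole [[0.49032867 0.04331972 0.035     ]]  foot pred px for TCP xy [[318.6 262.9]] hole px [[318.6 253.2]]
head top 1839 [0.4898 0.0442 0.1346] [[0.4828, 0.036, 0.1261], [0.4999, 0.0518, 0.1421]]
shaft 413 [0.4887 0.0444 0.0803]
```

Emit:
jog_arm(linear=[[0,-0.05,1],[0,-0.05,1.8],[0,-0.05,2.4],[0,-0.05,3],[0,-0.05,3.6],[0,-0.05,4.2],[0,-0.05,4.2]], dr=[[0,0,0],[0,0,0],[0,0,0],[0,0,0],[0,0,0],[0,0,0],[0,0,0]], jaw=[1,1,1,1,1,1,1])

```text
time: 6.3
ee_pos: [0.492, 0.043, 0.0693]
tool_rot: [2.545, 1.84, -0.002]
ft_force: [0.1, -0.2, -0.7]
width: 0.0159
```

Emit:
jog_arm(linear=[[0,0,0.2],[0,0,0.4],[0,0,0.5],[0,0,0.6],[0,0,0.6]], dr=[[0,0,0],[0,0,0],[0,0,0],[0,0,0],[0,0,0]], jaw=[1,1,1,1,1])

```text
time: 6.92
ee_pos: [0.4925, 0.0429, 0.0644]
tool_rot: [2.544, 1.839, -0.001]
ft_force: [-0.9, -0.3, 6.5]
width: 0.0157
```

Contact at the depth predicted for the hole's bottom (TCP 0.0644, 6.5 N). I release and go up.

Emit:
jog_arm(linear=[[0,0,-0.1],[0,0,-0.1],[0,0,-0.1],[0,0,-0.1],[0,0,-1],[0,0,-4],[0,0,-9],[0,0,-14],[0,0,-17],[0,0,-17]], dr=[[0,0,0],[0,0,0],[0,0,0],[0,0,0],[0,0,0],[0,0,0],[0,0,0],[0,0,0],[0,0,0],[0,0,0]], jaw=[-1,-1,-1,-1,-1,-1,-1,-1,-1,-1])

```text
time: 8.18
ee_pos: [0.4942, 0.0434, 0.2379]
tool_rot: [2.541, 1.837, 0.009]
ft_force: [0.3, 0.6, -0.2]
width: 0.0854
```

```bash
python3 snap.py 5 side wrist top; python3 - <<'E'
from h import *
W=pickle.load(open("wrist5.pkl","rb"));S=pickle.load(open("side5.pkl","rb"))
for f in (W,S):
    P,u,v=cloud(f); m=(abs(P[:,0]-.4905)<.015)&(abs(P[:,1]-.043)<.015)&(P[:,2]>.06)&(P[:,2]<.13);q=P[m];print(m.sum(),q[q[:,2]>.08].mean(0).round(4),np.percentile(q[:,2],[2,50,80,90,98]).round(4))
E
```

```text
8.18 [0.4942 0.0434 0.2379] xang 71.73 tilt [ 0.0013  0.008  -1.    ] F [ 0.3  0.6 -0.2] w 0.0854 q [ 0.09  0.22  0.    1.34 -0.    0.41]
383 [0.4905 0.0436 0.088 ] [0.0695 0.0882 0.0889 0.0892 0.0897]
176 [0.4889 0.0449 0.0876] [0.0621 0.0845 0.0893 0.09   0.0909]
```

The pin's head top is at 0.089 m in both views, so it is fully down and upright. Next is the clip, about (0.528, -0.283) with yaw -3.5°.

Emit:
jog_arm(linear=[[-5,2.2,0],[-10,4.5,0],[-15,6.7,0],[-20,9,0],[-25,11.2,1],[-29,13,3],[-29.9,13.4,5],[-29.9,13.4,7],[-29.9,13.4,7],[-29.9,13.4,7]], dr=[[0,0,-0.05],[0,0,-0.1],[0,0,-0.15],[0,0,-0.2],[0,0,-0.25],[0,0,-0.258],[0,0,-0.258],[0,0,-0.258],[0,0,-0.258],[0,0,-0.258]], jaw=[-1,-1,-1,-1,-1,-1,-1,-1,-1,-1])

```text
time: 9.57
ee_pos: [0.525, -0.2827, 0.1639]
tool_rot: [2.288, 2.153, -0.004]
ft_force: [1.0, 0.1, -0.6]
width: 0.0854
```

```bash
python3 snap.py 6 side wrist; python3 - <<'E'
from h import *
W=pickle.load(open("wrist6.pkl","rb"))
P,u,v=cloud(W); n=(abs(P[:,0]-.528)<.06)&(abs(P[:,1]+.283)<.06)
q=P[n&(abs(P[:,2]-.02)<.004)]; print("foot",cv2.minAreaRect((q[:,:2]*1000).astype(np.float32)))
q=P[n&(P[:,2]>.09)&(P[:,2]<.125)]
for k in (q[:,1]<-.283,q[:,1]>-.283): print(k.sum(),np.percentile(q[k],[3,50,97],axis=0).round(4).tolist(),cv2.minAreaRect((q[k][:,:2]*1000).astype(np.float32)))
E
```

```text
9.57 [ 0.525  -0.2827  0.1639] xang 86.53 tilt [-0.0017 -0.0015 -1.    ] F [ 1.   0.1 -0.6] w 0.0854 q [-0.49  0.47  0.15  1.26 -0.   -0.43]
foot ((526.93310546875, -283.42852783203125), (80.28854370117188, 88.87010192871094), 86.59491729736328)
926 [[0.5108, -0.3074, 0.0911], [0.5243, -0.3026, 0.1076], [0.5396, -0.2978, 0.1162]] ((525.7826538085938, -302.52203369140625), (10.484081268310547, 30.78580665588379), 86.7534408569336)
910 [[0.5131, -0.269, 0.0911], [0.5266, -0.2641, 0.1077], [0.5419, -0.2593, 0.1161]] ((527.9140625, -264.3833923339844), (10.618446350097656, 30.21900177001953), 86.65666961669922)
```

View pics/wrist6.png

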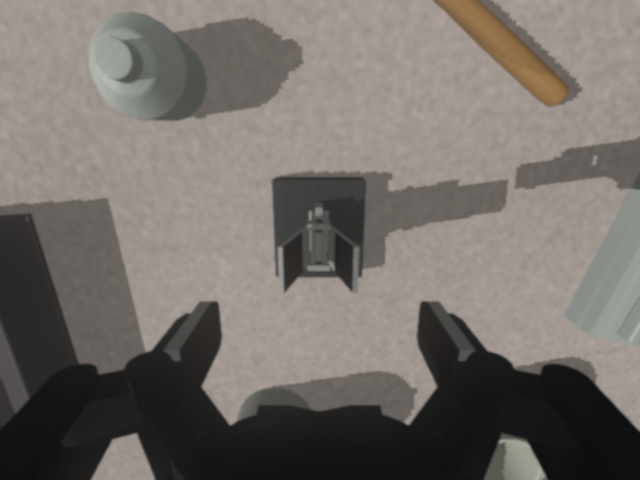

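The wrist view shows the clip at (318,240) with its handles spread left and right, square to the fingers, nothing in the way. I descend and squeeze.

Emit:
jog_arm(linear=[[-0.05,0.3,2],[-0.05,0.3,5],[-0.05,0.3,7],[-0.05,0.3,8],[-0.05,0.3,8],[-0.05,0.3,8]], dr=[[0,0,0],[0,0,0],[0,0,0],[0,0,0],[0,0,0],[0,0,0]], jaw=[-1,-1,-1,-1,-1,-1])

```text
time: 10.42
ee_pos: [0.5295, -0.2842, 0.0863]
tool_rot: [2.284, 2.15, -0.001]
ft_force: [0.1, -0.2, -0.1]
width: 0.0852
```

Emit:
jog_arm(linear=[[0,0,0],[0,0,0],[0,0,0],[0,0,0],[0,0,0],[0,0,0],[0,0,0],[0,0,0],[0,0,0]], dr=[[0,0,0],[0,0,0],[0,0,0],[0,0,0],[0,0,0],[0,0,0],[0,0,0],[0,0,0],[0,0,0]], jaw=[1,1,1,1,1,1,1,1,1])

```text
time: 11.55
ee_pos: [0.5319, -0.2847, 0.0897]
tool_rot: [2.28, 2.147, 0.004]
ft_force: [-0.1, 1.6, 11.8]
width: 0.0171
```

```bash
python3 snap.py 7 side wrist
```

```text
11.55 [ 0.5319 -0.2847  0.0897] xang 86.56 tilt [-0.0051  0.0091 -0.9999] F [-0.1  1.6 11.8] w 0.0171 q [-0.49  0.53  0.05  1.08 -0.   -0.43]
```

Emit:
jog_arm(linear=[[0,0,-0.7],[0,0,-1.5],[0,0,-2.5],[0,0,-3.5],[0,0,-5],[0,0,-5],[0,0,-5]], dr=[[0,0,0],[0,0,0],[0,0,0],[0,0,0],[0,0,0],[0,0,0],[0,0,0]], jaw=[1,1,1,1,1,1,1])

```text
time: 12.52
ee_pos: [0.5313, -0.2844, 0.1396]
tool_rot: [2.28, 2.147, 0.004]
ft_force: [0.4, -0.2, -0.8]
width: 0.0175
```

```bash
python3 snap.py 8 side wrist; python3 - <<'E'
from h import *
a=cv2.imread("pics/side8.png")[90:220,290:420]; b=cv2.imread("pics/wrist8.png")[150:430,180:460]
cv2.imwrite("pics/v8.png",np.hstack([cv2.resize(a,(450,450),interpolation=cv2.INTER_CUBIC),cv2.resize(b,(350,450))]))
E
```

```text
12.53 [ 0.5313 -0.2844  0.1396] xang 86.56 tilt [-0.0051  0.009  -0.9999] F [ 0.4 -0.2 -0.8] w 0.0175 q [-0.49  0.49  0.12  1.19 -0.   -0.43]
```

View pics/v8.png

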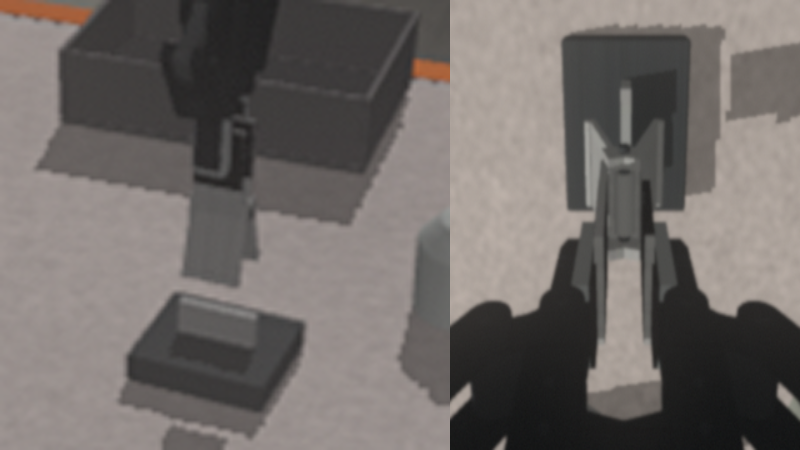

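The clip is clear of its rest, handles squeezed parallel between the pads, and the jaws open in a V (right part). I rise and then swing over the panel well above its edge.

Emit:
jog_arm(linear=[[0,0,-3],[0,0,-6],[1,0.1,-9],[4,0.5,-10.7],[8,1,-10.7],[12,1.6,-10.7],[16,2.2,-10.7],[20,2.7,-10.7],[24,3.3,-10.7],[27,3.7,-10.7],[29,4,-10.7],[29.8,4.1,-10.7],[29.8,4.1,-10.7],[29.8,4.1,-10.7]], dr=[[0,0,0],[0,0,0],[0,0,0.03],[0,0,0.06],[0,0,0.1],[0,0,0.14],[0,0,0.18],[0,0,0.22],[0.005,0.003,0.259],[0.009,0.005,0.259],[0.009,0.005,0.259],[0.009,0.005,0.259],[0.009,0.005,0.259],[0.009,0.005,0.259]], jaw=[1,1,1,1,1,1,1,1,1,1,1,1,1,1])

```text
time: 14.38
ee_pos: [0.5889, 0.0103, 0.245]
tool_rot: [-2.546, -1.838, -0.001]
ft_force: [0.3, -0.7, -1.2]
width: 0.0165
```

```bash
python3 snap.py 9 side wrist top; python3 - <<'E'
from h import *
a=cv2.imread("pics/side9.png")[110:310,190:390]; b=cv2.imread("pics/wrist9.png")[150:430,180:460]
cv2.imwrite("pics/v9.png",np.hstack([cv2.resize(a,(450,450),interpolation=cv2.INTER_CUBIC),cv2.resize(b,(350,450))]))
E
```

```text
14.38 [0.5889 0.0103 0.245 ] xang 71.65 tilt [ 1.e-03 -6.e-04 -1.e+00] F [ 0.3 -0.7 -1.2] w 0.0165 q [0.02 0.42 0.29 1.44 0.   0.34]
```

View pics/v9.png

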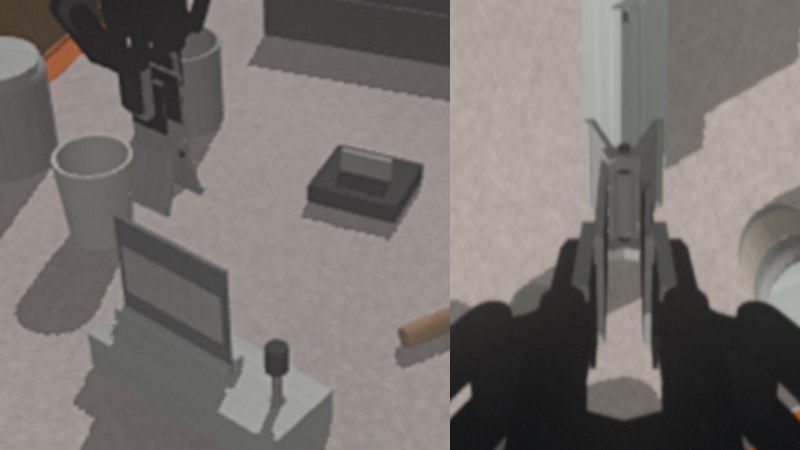

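Side part: the open clip is above the panel, the pin upright in the stand at (277,375). Wrist part: the panel's end edge at x≈624 lies midway between the jaw tips at 588 and 660. I now measure clip against panel in the same frames.

```bash
cat > meas.py <<'E'
import sys
from h import *
a=np.deg2rad(-18.3); X=np.array([np.cos(a),np.sin(a),0]);Y=np.array([-np.sin(a),np.cos(a),0]); O=np.array([.5875,.0119,0])
def st(P): Q=P-O; return np.c_[Q@X,Q@Y,P[:,2]]
def show(n,q): print(n,len(q),(np.percentile(q,[1,5,50,95,99],axis=0)*1000).round(1).tolist() if len(q)>5 else "")
k=sys.argv[1]; pz=float(sys.argv[2]) # pivot z guess
for cn in ("side","wrist","top"):
    f=pickle.load(open(f"{cn}{k}.pkl","rb")); P,u,v=cloud(f); q=st(P)
    n=(abs(q[:,0])<.08)&(abs(q[:,1])<.03)
    if cn!="top":
        c=q[n&(abs(q[:,0])<.035)&(q[:,2]>pz-.06)&(q[:,2]<pz+.005)&((q[:,2]>.14)|(abs(q[:,1])>.006))]
        for s in (1,-1):
            j=c[c[:,1]*s>.003]; show(f"{cn} jaw {'+-'[s<0]}y",j)
    p=q[n&(q[:,2]>.075)&(q[:,2]<.134)&(abs(q[:,1])<.008)]; show(cn+" panel",p)
E
python3 meas.py 9 .22
```

```text
side jaw +y 541 [[-22.6, 4.1, 179.1], [-21.6, 5.1, 180.4], [-5.4, 9.5, 199.2], [12.4, 17.3, 222.2], [14.0, 18.7, 224.6]]
side jaw -y 171 [[-22.9, -20.5, 176.5], [-22.5, -17.7, 177.6], [-16.6, -12.5, 194.4], [-2.9, -6.1, 223.7], [-0.3, -4.3, 224.3]]
side panel 1316 [[-57.7, -2.3, 75.6], [-55.5, -0.8, 78.2], [-6.7, 0.7, 105.9], [46.5, 2.1, 131.2], [52.2, 2.6, 133.5]]
wrist jaw +y 1084 [[-20.9, 3.1, 178.2], [-20.7, 3.6, 179.4], [-7.9, 11.7, 194.3], [12.1, 18.5, 223.7], [14.7, 19.2, 224.7]]
wrist jaw -y 1355 [[-20.9, -21.2, 178.2], [-20.6, -20.4, 179.7], [-6.8, -9.6, 212.1], [12.8, -3.5, 224.1], [15.0, -3.4, 224.8]]
wrist panel 154 [[-56.2, -2.2, 75.5], [-56.2, -2.2, 104.2], [-26.7, -0.5, 133.2], [1.7, 1.8, 134.0], [6.7, 1.8, 134.0]]
top panel 0
```

Emit:
jog_arm(linear=[[0.04,0.15,0],[0.04,0.15,1],[0.04,0.15,2],[0.04,0.15,3],[0.04,0.15,3.5],[0.04,0.15,3.5],[0.04,0.15,3.5]], dr=[[0,0,0],[0,0,0],[0,0,0],[0,0,0],[0,0,0],[0,0,0],[0,0,0]], jaw=[1,1,1,1,1,1,1])

```text
time: 15.4
ee_pos: [0.5907, 0.0104, 0.2105]
tool_rot: [-2.547, -1.838, -0.002]
ft_force: [0.4, 0.7, -0.8]
width: 0.0168
```

```bash
python3 snap.py 10 side wrist top; python3 meas.py 10 .185
```

```text
15.4 [0.5907 0.0104 0.2105] xang 71.65 tilt [ 1.5e-03  2.0e-04 -1.0e+00] F [ 0.4  0.7 -0.8] w 0.0168 q [0.02 0.43 0.22 1.36 0.   0.34]
side jaw +y 504 [[-20.8, 4.4, 144.0], [-19.7, 5.9, 145.8], [-3.5, 10.2, 164.4], [13.5, 18.1, 187.3], [15.9, 19.3, 189.4]]
side jaw -y 145 [[-21.5, -19.9, 141.7], [-20.8, -17.6, 143.3], [-14.8, -12.1, 159.9], [-2.4, -5.3, 187.9], [0.3, -3.4, 189.3]]
side panel 1207 [[-57.5, -2.9, 75.9], [-55.8, -0.8, 78.2], [-10.8, 0.8, 103.5], [47.2, 2.1, 129.9], [51.8, 2.8, 133.0]]
wrist jaw +y 1164 [[-19.0, 3.1, 143.8], [-18.8, 3.3, 145.0], [-5.4, 11.3, 162.6], [13.9, 19.2, 188.1], [16.4, 19.9, 189.7]]
wrist jaw -y 1239 [[-19.1, -20.4, 143.8], [-18.9, -19.7, 145.0], [-5.5, -10.9, 166.8], [13.9, -3.4, 188.9], [16.6, -3.2, 189.9]]
wrist panel 110 [[-56.2, -1.9, 75.5], [-56.2, -1.9, 88.2], [-41.4, -0.5, 133.5], [-7.8, 1.4, 134.0], [50.0, 1.7, 134.0]]
top panel 0
```

Centred on the panel within about 1 mm in both directions. Final descent.

Emit:
jog_arm(linear=[[0,0,0.5],[0,0,1],[0,0,1.5],[0,0,2],[0,0,2.5],[0,0,3],[0,0,3.1],[0,0,3.1],[0,0,3.1]], dr=[[0,0,0],[0,0,0],[0,0,0],[0,0,0],[0,0,0],[0,0,0],[0,0,0],[0,0,0],[0,0,0]], jaw=[1,1,1,1,1,1,1,1,1])

```text
time: 16.68
ee_pos: [0.591, 0.0104, 0.1799]
tool_rot: [-2.547, -1.839, -0.003]
ft_force: [0.2, 0.3, -1.4]
width: 0.0172
```

```bash
python3 snap.py 11 side wrist; sed -i 's/("side","wrist","top")/("side","wrist")/' meas.py; python3 meas.py 11 .154; python3 - <<'E'
from h import *
a=cv2.imread("pics/side11.png")[150:310,190:350]; b=cv2.imread("pics/wrist11.png")[120:400,180:460]
cv2.imwrite("pics/v11.png",np.hstack([cv2.resize(a,(450,450),interpolation=cv2.INTER_CUBIC),cv2.resize(b,(350,450))]))
E
```

```text
16.68 [0.591  0.0104 0.1799] xang 71.64 tilt [ 0.0018  0.001  -1.    ] F [ 0.2  0.3 -1.4] w 0.0172 q [0.02 0.44 0.16 1.29 0.   0.34]
side jaw +y 471 [[-20.4, 4.7, 113.1], [-19.5, 5.9, 115.2], [-3.2, 10.2, 133.0], [14.5, 18.1, 156.1], [17.0, 19.6, 158.2]]
side jaw -y 80 [[-20.8, -15.5, 123.5], [-20.0, -13.3, 125.7], [-17.2, -9.4, 140.0], [-3.1, -4.3, 158.1], [-1.6, -3.3, 158.4]]
side panel 991 [[-57.7, -3.0, 75.4], [-56.3, -1.0, 77.0], [-20.6, 0.7, 102.0], [47.9, 2.1, 131.5], [51.9, 2.6, 133.4]]
wrist jaw +y 1157 [[-18.9, 3.2, 113.3], [-18.6, 3.3, 114.2], [-5.1, 11.8, 131.7], [13.9, 19.3, 156.9], [16.8, 20.0, 158.9]]
wrist jaw -y 1226 [[-18.9, -20.3, 112.8], [-18.7, -19.6, 114.1], [-5.0, -10.8, 134.9], [14.2, -3.3, 157.9], [16.9, -3.2, 158.9]]
wrist panel 183 [[-56.3, -1.9, 84.3], [-56.2, -1.7, 94.9], [-33.9, 0.1, 133.6], [49.1, 1.8, 134.0], [52.0, 1.9, 134.0]]
```

View pics/v11.png

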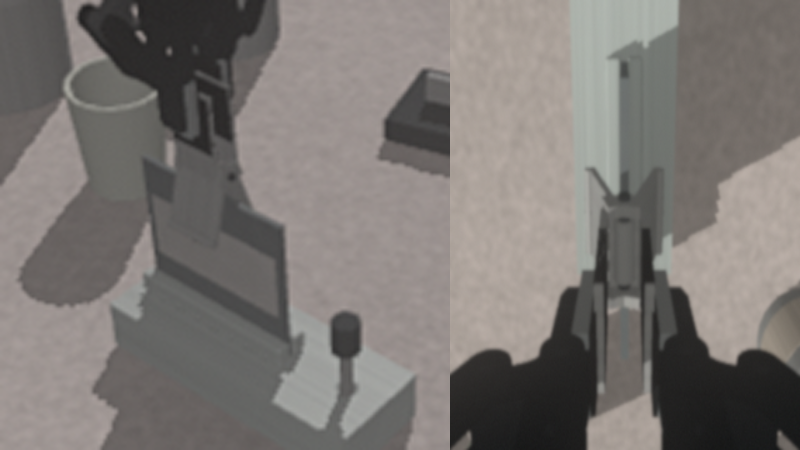

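The clip sits astride the middle of the panel's top edge: jaw tips about 22 mm below it, panel midway between the jaws at (588..660), wrist force under 2 N. The pin is upright in its hole at (346,335). I hand in.

```bash
python3 -c "
from station import arm
print(arm.hand_in()); s=arm.observe(); print(s['time'],s['ft_force'],s['width'])"
```

```text
the job is handed in; nothing more can be done
None
the job is handed in; nothing more can be done
```

I put the pin all the way down in the stand's hole and let go of it. Then I squeezed the clip off its rest and handed in at about 17 s, still holding it open astride the panel's top edge.

**Pin:** it bottomed at the expected depth with about 6.5 N. After release its head top measured 0.089 m in both the side and wrist views, where fully down should be 0.089 m. It still stood upright in the last picture.

**Clip:**
- **Position:** in the wrist view it was centred on the panel within about 1 mm along and across the edge. The jaw tips were about 22 mm below the edge.
- **Clearance:** the panel sat midway between the jaws with roughly 6 mm free on each side, worked out from the clip's stated shape at the stop. Wrist force was under 2 N.

**Checks that disagreed or failed:**
- The side and top cameras disagreed by about 4 mm in absolute position, so I aligned things by comparing them within the same frame.
- The gripper read about 17 mm on the squeezed handles, against 20 mm overall at the stop. It also read about 2 mm low on the 18 mm pin head. I judged the jaws fully open from the pictures, with the jaw tips about 40 mm apart over their outer faces.
- When the handles were squeezed, the wrist force rose to about 12 N and the arm drifted 2 to 3 mm. I corrected the clip's resulting offset before lowering it over the panel.
- The state could not be read after hand-in, so I have no check of the final second.

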